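# Load the sample pots into the warming blocks

### The arm

A 7-joint arm with a two-finger parallel gripper is mounted at the origin on the work surface. World frame = base frame: x ahead of the robot, y to its left, z up, the work surface at z = 0. Lengths are in m, angles in rad, forces in N, time in s.
With the tool pointing down it reaches from about 0.4 to 0.85 m from the base axis. Payload 10.4 kg.
Tool frame: the origin (TCP) lies midway between the tips of the shut fingers; the grasp point (between the pads) lies 19 mm behind it (ctrl.tcp_to_grasp is the distance from the TCP to the grasp point, in m); z points along the fingers, x is the direction in which the jaws open and shut, and the axes are right-handed (so a half turn about z gives the same grasp; the last joint's range is limited). The gripper opens to 85 mm and grips with 20 to 120 N. Pads are 22 mm wide; open, the fingers measure 114 mm over their backs; the gripper's body (76 mm by 85 mm) begins 54 mm behind the grasp point. The pads swing forward as they close: fully open they stand 13 mm farther back than shut.
Start: joints at [-1.247, 0.332, -0.065, 1.46, 0.022, 1.35, -0.088], TCP at [0.212, 0.588, 0.231] pointing down, gripper open.
Joint ranges: [-2.6, 2.6], [-0.5, 2.12], [-1.47, 1.34], [0.16, 2.42], [-1.27, 4.41], [0.06, 2.06], [-2.6, 2.6]. Speed limits (rad/s): [2.22, 2.22, 2.79, 2.79, 3.14, 3.14, 3.14].

### API

Orientations are given as a rotation vector (axis times angle).
In Python, from station import ctrl gives the robot as it stands.
- The arm moves only by the tool jog_arm, never from a script. Its argument "moves" is one flat list of numbers, 7 for each row, row after row: the turn, a rotation vector about the tool's x, y, z in rad, then the shift along the tool's x, y, z in cm, then the opening, from -1 (shut) to 1 (fully open). In form: [wx, wy, wz, tx, ty, tz, gripper, wx, wy, wz, tx, ty, tz, gripper, ...]. A call has 1 to 20 rows; each row shifts and turns the commanded pose from where the row before left it, along the tool's axes as they then stand; what a row does not reach is not made up. A row lasts 1/8 s, in which the tool goes at most 62.5 mm and 10.7 degrees, less where a joint would pass 70% of its speed; a pose out of reach is approached as far as the arm can. A call with a gripper value outside its range is refused whole. The fingers move at their own pace and stop on an object; the grip force is fixed at half the most. Time passes only in rows, so rows that do not move let the fingers close. It gives the time, the measured TCP pose, the force and the opening at its end, in the units of the state.
- ctrl.get_obs(): the state, without advancing time (a new reading comes with each control period).
- ctrl.camera(name): name is "scene" or "top" or "wrist"; returns a dict with "image" (384x512x3 uint8, blue, green, red), "z_map" (384x512 float32, m along the optical axis (not along the pixel's ray), 0 where there is no reading), "mtx" (3x3 intrinsics, pixels), "pose" (4x4, takes a point from camera to world coordinates); the wrist camera has in their place "tool_from_camera" (4x4, takes a point from camera to tool coordinates, whose origin is the TCP and whose axes are the tool frame's). Camera axes: x right, y down, z forward; pixel columns grow to the right and rows downward; lengths in m; the calibration is good to about 2 mm. A picture is of the moment at which its call begins: read the wrist's pose just before it.
- ctrl.hand_in(): hands the job in, once; it reports no verdict.
Trained networks look in the newest picture that a camera, given by its name, has taken for a name from the list of things; names that differ only in an ending like _2 or _b are one class to them, and where a whole thing is asked for, a point or a joint stands for the part that bears it (a point fixed in the world has none). Each returns a list of dicts, best first, with "p" (0 to 1); they miss things now and then, are a little off and sometimes report something else, mostly with a low value. They report only what shows in the picture. A call takes as long as a camera call. They do not tell look-alikes from the thing itself.
- ctrl.boxes_of(camera, label): "centre" ([column, row] in pixels, amid what is visible of it).
- ctrl.mark_of(camera, label): "centre" ([column, row] in pixels: a listed point, or the origin of a listed thing).
The state is a dict: "t": time; "joint_positions": joint angles; "qvel": joint speeds; "effort": joint torques, N m; "tcp_pos": TCP position; "orientation": TCP orientation; "contact_force": force on the tool from outside, world axes, zero at the start; "ft_torque": the same for the moment, N m; "finger_gap": opening from 0.0 (shut) to 1.0 (fully open).
Only numpy, scipy, OpenCV 4.12 (cv2) and the standard library are available. Lean on these libraries where they do the work, as an engineer would, in place of code of your own. Each camera call takes 0.05 s, during which the arm holds its last target.

### The job

Put the three straight-sided sample pots into the three warming blocks to warm, each in the well of its own size: the largest pot goes in first, as it takes longest, then the middle-sized one, then the smallest. Keep the pots upright and set each down gently, flat on its well floor, without dropping it, and leave the two necked bottles standing where they are.

Things in the scene. Friction and masses are not known exactly. Their poses are not given: they have to be found in the camera images.
- pot_large: the largest sample pot: rigid closed cylinder of white plastic with a flat white screw lid of the same width (straight sides all the way up), 58 mm in diameter, 72 mm tall, standing loose and upright; origin at the centre of its underside, z up
- pot_medium: the middle-sized sample pot: rigid closed cylinder of white plastic with a flat white screw lid of the same width (straight sides all the way up), 42 mm in diameter, 68 mm tall, standing loose and upright; origin at the centre of its underside, z up
- pot_small: the smallest sample pot: rigid closed cylinder of white plastic with a flat white screw lid of the same width (straight sides all the way up), 26 mm in diameter, 64 mm tall, standing loose and upright; origin at the centre of its underside, z up
- block_large: the largest warming block, fixed to the bench: a square aluminium block 92 x 92 mm on a black base 104 x 104 mm and 18 mm high; its top is 40 mm above the bench, with one round flat-floored well 72 mm across at the mouth, 18 mm deep (well floor 22 mm above the bench), for the 58 mm pot; origin on the bench under the centre of the well, z up, x and y along its sides
- block_medium: the middle-sized warming block, fixed to the bench: a square aluminium block 76 x 76 mm on a black base 88 x 88 mm and 18 mm high; its top is 40 mm above the bench, with one round flat-floored well 56 mm across at the mouth, 18 mm deep (well floor 22 mm above the bench), for the 42 mm pot; origin on the bench under the centre of the well, z up, x and y along its sides
- block_small: the smallest warming block, fixed to the bench: a square aluminium block 60 x 60 mm on a black base 72 x 72 mm and 18 mm high; its top is 40 mm above the bench, with one round flat-floored well 40 mm across at the mouth, 18 mm deep (well floor 22 mm above the bench), for the 26 mm pot; origin on the bench under the centre of the well, z up, x and y along its sides
- bottle_a: a necked bottle, not a sample pot: white plastic body 46 mm in diameter and 55 mm high, sloping shoulders to a narrow neck, white cap 26 mm across, 92 mm tall in all, standing loose; origin at the centre of its underside, z up; to be left alone
- bottle_b: a necked bottle, not a sample pot: white plastic body 46 mm in diameter and 55 mm high, sloping shoulders to a narrow neck, white cap 26 mm across, 92 mm tall in all, standing loose; origin at the centre of its underside, z up; to be left alone
Not all that is in view belongs to the job. Leave any pink or purple look-alike of the pot_small alone. What is shaped like the block_small but purple is not meant.

How it is judged:
By the outcome, as a careful person would: the job done as asked, in the order asked, and still so for the second after the job is handed in, with the robot touching nothing.
It also fails if it takes over 102 s, if anything falls off the work surface, if the arm or the gripper's body presses on something with over 40 N, if the wrist force passes 120 N, or if a joint passes its speed limit or range.

## Working session

There is one attempt and no reset: what is moved stays moved. The work goes in short steps, Python scripts to look and compute and a tool call to move; the robot and the scene stay as the last step left them, time stands still between calls to the robot, and variables do not carry over. Pictures are saved under pics/ and viewed, and the job is handed in when it is done.

Besides the shell and the picture viewer there is one more tool, called as a command line: name --argument value ..., lists and objects as JSON in quotes. jog_arm: Moves the arm, as the interface text tells. Its arguments: {"type":"object","properties":{"moves":{"type":"array","items":{"type":"number"}}},"required":["moves"]}

```bash
ls; mkdir -p pics
python3 - <<'E'
from station import ctrl
import cv2,numpy as np
o=ctrl.get_obs();print(o['t'],o['tcp_pos'],o['orientation'],o['finger_gap'])
for c in ['top','scene']:
    d=ctrl.camera(c);cv2.imwrite(f'pics/{c}0.png',d['image'])
    np.savez(f'{c}0.npz',z=d['z_map'],K=d['mtx'],T=d['pose'],im=d['image'])
    for n in ['pot_large','pot_medium','pot_small','block_large','block_medium','block_small','bottle_a']:
        print(c,n,[(round(r['p'],2),np.round(r['centre']).tolist()) for r in ctrl.boxes_of(c,n)])
E
```

```text
pics
0.0 [0.21232408 0.58743043 0.23051633] [ 2.57072757e+00  1.80433269e+00 -1.76714892e-03] 1.0018288879715138
top pot_large [(0.69, [422.0, 191.0])]
top pot_medium [(0.63, [176.0, 220.0])]
top pot_small [(0.68, [328.0, 170.0]), (0.64, [336.0, 140.0])]
top block_large [(0.8, [176.0, 140.0]), (0.33, [268.0, 198.0])]
top block_medium [(0.69, [267.0, 129.0])]
top block_small [(0.73, [339.0, 215.0]), (0.67, [344.0, 257.0]), (0.4, [268.0, 198.0])]
top bottle_a [(0.85, [105.0, 182.0]), (0.71, [268.0, 198.0])]
scene pot_large [(0.68, [86.0, 192.0])]
scene pot_medium [(0.74, [339.0, 184.0])]
scene pot_small [(0.84, [156.0, 220.0]), (0.59, [136.0, 232.0]), (0.49, [176.0, 207.0])]
scene block_large [(0.8, [346.0, 233.0])]
scene block_medium [(0.7, [234.0, 241.0]), (0.6, [243.0, 186.0])]
scene block_small [(0.91, [180.0, 162.0]), (0.83, [174.0, 184.0])]
scene bottle_a [(0.97, [417.0, 202.0]), (0.9, [239.0, 189.0]), (0.74, [346.0, 231.0])]
```

View pics/top0.png

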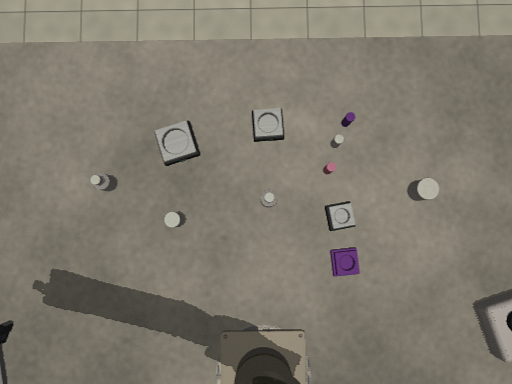

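View pics/scene0.png

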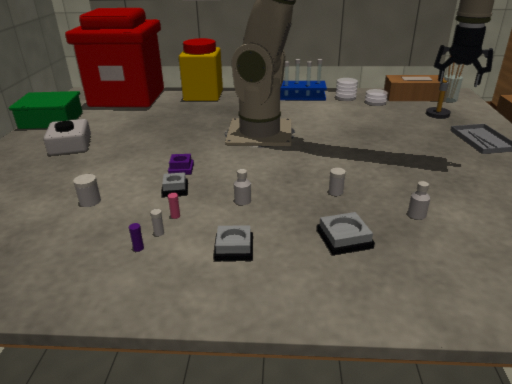

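The top view shows the large pot at (428,189), medium at (173,220), and the white small pot at (339,140) between a pink (331,168) and a purple (349,118) look-alike. The blocks are at (177,142), (268,124) and (341,215); the purple look-alike block is at (345,262). The bottles are at (98,181) and (268,199). Next I'll measure these from depth.

```bash
cat > m.py <<'E'
import numpy as np,cv2
def cloud(z,K,T):
    v,u=np.mgrid[:z.shape[0],:z.shape[1]]
    P=np.stack([(u-K[0,2])*z/K[0,0],(v-K[1,2])*z/K[1,1],z],-1)@T[:3,:3].T+T[:3,3]
    P[z<=0]=np.nan
    return P
E
python3 - <<'E'
from m import *
for c in ['top','scene']:
    d=np.load(c+'0.npz');P=cloud(d['z'],d['K'],d['T']);
    print(c,d['K'][0,0],d['T'][:3,3].round(3))
    Z=P[...,2]; print('bench',np.nanmedian(Z[(abs(P[...,0]-.5)<.3)&(abs(P[...,1])<.4)]))
    m=((Z>0.012)&(Z<.12)&(P[...,0]>.25)&(P[...,0]<1)&(abs(P[...,1])<.75)).astype(np.uint8)
    n,l,s,cc=cv2.connectedComponentsWithStats(m,connectivity=4)
    for i in range(1,n):
        if s[i,4]<15: continue
        q=P[l==i];zt=np.percentile(q[:,2],95);t=q[abs(q[:,2]-zt)<.006]
        mn,mx=t[:,:2].min(0),t[:,:2].max(0)
        rc,rs,ra=cv2.minAreaRect((t[:,:2]*1000).astype(np.float32))
        print(cc[i].round(),s[i,4],'ztop',zt.round(3),'mid',((mn+mx)/2).round(4),'ext',(mx-mn).round(3),'rect',np.round(rc,1),np.round(rs,1),round(ra,1))
E
```

```text
top 384.59050228189676 [0.407 0.014 1.09 ]
bench 0.0012500822425398628
[268. 124.] 960 ztop 0.043 mid [ 0.6875 -0.0253] ext [0.079 0.078] rect [687.6 -25.5] [77.7 76. ] 2.9
[349. 119.] 121 ztop 0.067 mid [ 0.6936 -0.2488] ext [0.025 0.024] rect [ 693.9 -249.4] [24.2 22.3] 25.4
[177. 142.] 1351 ztop 0.043 mid [0.6388 0.2323] ext [0.114 0.115] rect [638.6 232.7] [93.7 92.7] 17.3
[337. 140.] 113 ztop 0.067 mid [ 0.6326 -0.2155] ext [0.025 0.022] rect [ 632.6 -215.3] [25.  22.2] 2.5
[330. 167.] 105 ztop 0.068 mid [ 0.5567 -0.193 ] ext [0.025 0.025] rect [ 557.3 -192.4] [23.6 23.8] 18.6
[103. 181.] 334 ztop 0.094 mid [0.527  0.4304] ext [0.024 0.026] rect [528.1 430.4] [24.2 24.6] 65.4
[424. 189.] 539 ztop 0.076 mid [ 0.4934 -0.4453] ext [0.056 0.059] rect [ 494.1 -444.6] [56.  55.8] 56.4
[269. 198.] 234 ztop 0.094 mid [ 0.4763 -0.0239] ext [0.024 0.023] rect [476.3 -23.9] [23.5 23.7] 89.6
[340. 216.] 682 ztop 0.043 mid [ 0.4255 -0.2223] ext [0.067 0.068] rect [ 425.9 -222.7] [59.9 60.8] 9.6
[174. 219.] 237 ztop 0.072 mid [0.4216 0.2335] ext [0.037 0.04 ] rect [421.6 233.5] [40.  37.1] 89
[... 503 characters left out ...]
op 0.061 mid [ 0.5611 -0.1895] ext [0.029 0.024] rect [ 560.9 -190. ] [24.7 25.6] 62.6
[ 86. 188.] 593 ztop 0.071 mid [ 0.4964 -0.4427] ext [0.059 0.056] rect [ 496.9 -442.3] [57.3 56.1] 8.2
[420. 199.] 529 ztop 0.09 mid [0.5294 0.4327] ext [0.027 0.024] rect [530.  432.4] [27.1 23.4] 14.5
[156. 220.] 224 ztop 0.063 mid [ 0.6359 -0.2139] ext [0.027 0.025] rect [ 636.3 -214. ] [26.5 24.3] 4.1
[345. 231.] 1544 ztop 0.039 mid [0.6397 0.2349] ext [0.116 0.114] rect [640. 235.] [96.4 94.8] 17.3
[135. 234.] 251 ztop 0.063 mid [ 0.6971 -0.246 ] ext [0.027 0.024] rect [ 696. -247.] [24.7 23.5] 54.3
[233. 241.] 1143 ztop 0.039 mid [ 0.6888 -0.0236] ext [0.084 0.079] rect [688.8 -24.6] [80.9 75.3] 4.2
```

jog_arm --moves '[0,0,0.1748,0,0,0,1,0,0,0.1748,0,0,0,1,0,0,0.1748,0,0,0,1,0,0,0.1748,0,0,0,1,0,0,0.1748,0,0,0,1,0,0,0.1748,0,0,0,1,0,0,0.1748,0,0,0,1,0,0,0,3.4,3.9,0,1,0,0,0,3.4,3.9,0,1,0,0,0,3.4,3.9,0,1,0,0,0,3.4,3.9,0,1,0,0,0,3.4,3.9,0,1,0,0,0,3.4,3.9,0,1,0,0,0,3.4,3.9,0,1,0,0,0,3.4,3.9,0,1,0,0,0,3.4,3.9,0,1,0,0,0,3.4,3.9,0,1]'

```text
t: 2.92
tcp_pos: [0.5535, 0.1967, 0.2316]
orientation: [-3.141, -0.001, -0.001]
contact_force: [0.4, 0.1, -0.2]
finger_gap: 0.996
```

jog_arm --moves '[0,0,0,-0.45,4.93,0,1,0,0,0,-0.45,4.93,0,1,0,0,0,-0.45,4.93,0,1,0,0,0,-0.45,4.93,0,1,0,0,0,-0.45,4.93,0,1,0,0,0,-0.45,4.93,0,1,0,0,0,-0.45,4.93,0,1,0,0,0,-0.45,4.93,0,1,0,0,0,-0.45,4.93,0,1,0,0,0,-0.45,4.93,0,1,0,0,0,-0.45,4.93,0,1,0,0,0,-0.45,4.93,0,1,0,0,0,-0.45,4.93,0,1,0,0,0,0,0,0,1,0,0,0,0,0,0,1]'

```text
t: 4.8
tcp_pos: [0.4946, -0.4425, 0.231]
orientation: [-3.141, -0.001, 0.0]
contact_force: [-0.1, 0.7, -0.5]
finger_gap: 1.0
```

```bash
cat > w.py <<'E'
from station import ctrl
from m import *
from scipy.spatial.transform import Rotation as R
import sys
def wrist(name,lo,hi,R0=.15):
    o=ctrl.get_obs();T=np.eye(4);T[:3,:3]=R.from_rotvec(o['orientation']).as_matrix();T[:3,3]=o['tcp_pos']
    d=ctrl.camera('wrist');cv2.imwrite(f'pics/{name}.png',d['image'])
    P=cloud(d['z_map'],d['mtx'],T@d['tool_from_camera'])
    print(o['t'],o['tcp_pos'].round(4),o['orientation'].round(3),'gap',o['finger_gap'],'F',o['contact_force'].round(1))
    print('bench',np.nanmedian(P[...,2][abs(P[...,2])<.01]))
    m=((P[...,2]>lo)&(P[...,2]<hi)&(np.hypot(*(P[...,:2]-o['tcp_pos'][:2]).transpose(2,0,1))<R0)).astype(np.uint8)
    n,l,s,cc=cv2.connectedComponentsWithStats(m,connectivity=4)
    for i in range(1,n):
        if s[i,4]<150: continue
        q=P[l==i];(cx,cy),(a,b),an=cv2.fitEllipse(cv2.convexHull((q[:,:2]*1000).astype(np.float32)))
        rc,rs,ra=cv2.minAreaRect((q[:,:2]*1000).astype(np.float32))
        print(cc[i].round(),s[i,4],'z',np.median(q[:,2]).round(4),'ell',round(cx,1),round(cy,1),round(a,1),round(b,1),'rect',np.round(rc,1),np.round(rs,1),round(ra,1))
    return P,d
if __name__=='__main__': wrist(sys.argv[1],float(sys.argv[2]),float(sys.argv[3]))
E
python3 w.py w1 .062 .085
```

```text
4.8 [ 0.4946 -0.4425  0.231 ] [-3.141e+00 -1.000e-03  0.000e+00] gap 0.9998627100995067 F [-0.1  0.7 -0.5]
bench -5.660391122441766e-05
[247. 178.] 2780 z 0.0719 ell 493.7 -445.4 57.2 57.2 rect [ 493.9 -445.3] [56.9 56.9] 38.5
```

View pics/w1.png

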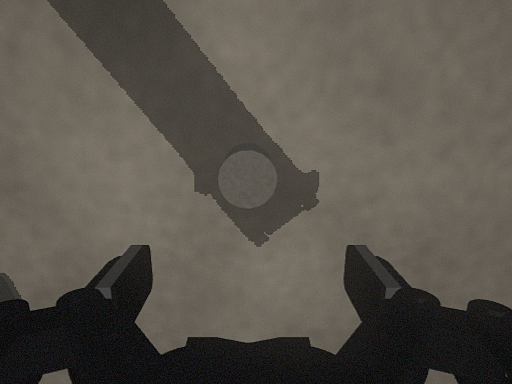

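jog_arm --moves '[0,0,0,-0.05,0.25,0,1,0,0,0,0,0,4.5,1,0,0,0,0,0,4.5,1,0,0,0,0,0,4.5,1,0,0,0,0,0,4,1,0,0,0,0,0,2,1,0,0,0,0,0,1,1,0,0,0,0,0,0,1,0,0,0,0,0,0,1,0,0,0,0,0,0,-1,0,0,0,0,0,0,-1,0,0,0,0,0,0,-1,0,0,0,0,0,0,-1,0,0,0,0,0,0,-1,0,0,0,0,0,0,-1,0,0,0,0,0,0,-1,0,0,0,0,0,0,-1]'

```text
t: 6.98
tcp_pos: [0.4942, -0.4459, 0.0273]
orientation: [3.141, 0.001, 0.002]
contact_force: [-0.8, 1.5, 5.7]
finger_gap: 0.665
```

jog_arm --moves '[0,0,0,0,0,-0.5,-1,0,0,0,0,0,-1,-1,0,0,0,0,0,-2,-1,0,0,0,0,0,-3,-1,0,0,0,0,0,-3.5,-1,0,0,0,0,0,-3,-1,0,0,0,0,0,-1,-1,0,0,0,0,0,0,-1,0,0,0,0,0,0,-1]'

```text
t: 8.1
tcp_pos: [0.4935, -0.4449, 0.1649]
orientation: [-3.14, -0.001, 0.002]
contact_force: [0.5, -0.7, -1.9]
finger_gap: 0.665
```

```bash
python3 w.py w2 .10 .30
```

```text
8.1 [ 0.4935 -0.4449  0.1649] [-3.14e+00 -1.00e-03  2.00e-03] gap 0.6652137774025905 F [ 0.5 -0.7 -1.9]
bench -0.0001125071442158454
[251. 312.] 59367 z 0.2241 ell 493.7 -441.9 51.9 134.4 rect [ 493.9 -439.3] [ 48.  127.6] 86.2
```

View pics/w2.png

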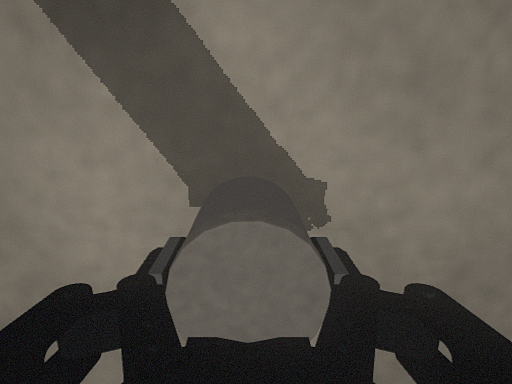

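jog_arm --moves '[0,0,0,0.5,-2,0,-1,0,0,0,0.91,-4.24,0,-1,0,0,0,0.91,-4.24,0,-1,0,0,0,0.91,-4.24,0,-1,0,0,0,0.91,-4.24,0,-1,0,0,0,0.91,-4.24,0,-1,0,0,0,0.91,-4.24,0,-1,0,0,0,0.91,-4.24,0,-1,0,0,0,0.91,-4.24,0,-1,0,0,0,0.91,-4.24,0,-1,0,0,0,0.91,-4.24,0,-1,0,0,0,0.91,-4.24,0,-1,0,0,0,0.91,-4.24,0,-1,0,0,0,0.91,-4.24,0,-1,0,0,0,0.91,-4.24,0,-1,0,0,0,0.91,-4.24,0,-1,0,0,0,0.5,-2.2,0,-1,0,0,0,0,0,0,-1,0,0,0,0,0,0,-1]'

```text
t: 10.52
tcp_pos: [0.6399, 0.2312, 0.1656]
orientation: [3.14, -0.001, -0.001]
contact_force: [-0.1, 0.2, -1.4]
finger_gap: 0.664
```

```bash
python3 w.py w3 .030 .05
python3 - <<'E'
from station import ctrl
import cv2
for c in ['top','scene']: cv2.imwrite(f'pics/{c}3.png',ctrl.camera(c)['image'])
E
```

```text
10.525 [0.6399 0.2312 0.1656] [ 3.14e+00 -1.00e-03 -1.00e-03] gap 0.6643057899802431 F [-0.1  0.2 -1.4]
bench -0.00010793328438873928
[247. 157.] 4137 z 0.0398 ell 652.3 242.6 94.6 143.5 rect [638.4 232.8] [92.2 92.4] 17.2
```

View pics/w3.png

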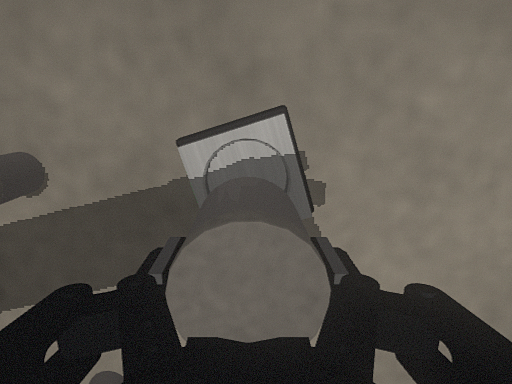

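jog_arm --moves '[0,0,0,-0.15,-0.13,1,-1,0,0,0,0,0,3,-1,0,0,0,0,0,3,-1,0,0,0,0,0,2,-1,0,0,0,0,0,1,-1,0,0,0,0,0,0.5,-1,0,0,0,0,0,0.4,-1,0,0,0,0,0,0.2,-1,0,0,0,0,0,0,-1,0,0,0,0,0,0,-1]'

```text
t: 11.92
tcp_pos: [0.6387, 0.234, 0.0556]
orientation: [-3.141, -0.001, -0.001]
contact_force: [-0.5, 0.4, -2.0]
finger_gap: 0.666
```

```bash
python3 w.py w4 .030 .05
```

```text
11.925 [0.6387 0.234  0.0556] [-3.141e+00 -1.000e-03 -1.000e-03] gap 0.6655433100929086 F [-0.5  0.4 -2. ]
bench -0.00014771285378822885
[241. 180.] 9259 z 0.0398 ell 643.8 251.6 75.9 126.0 rect [634.9 244.6] [92.6 68.3] 17.2
[247. 187.] 698 z 0.0407 ell 638.5 234.9 55.3 55.8 rect [638.4 255.4] [48.9 14.5] 0.3
```

View pics/w4.png

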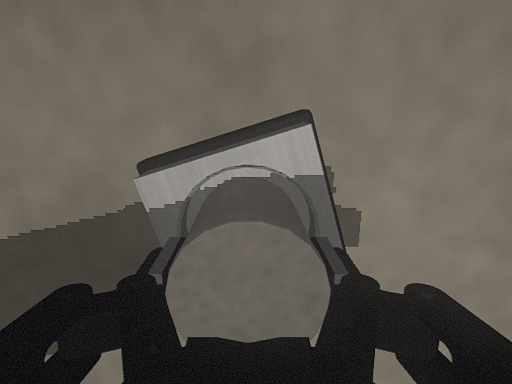

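jog_arm --moves '[0,0,0,0,0.1,0.2,-1,0,0,0,0,0,0.15,-1,0,0,0,0,0,0.1,-1,0,0,0,0,0,0.05,-1,0,0,0,0,0,0.05,-1,0,0,0,0,0,0,-1]'

```text
t: 12.72
tcp_pos: [0.6386, 0.2329, 0.0498]
orientation: [-3.141, -0.001, -0.0]
contact_force: [0.4, -0.1, -1.4]
finger_gap: 0.665
```

jog_arm --moves '[0,0,0,0,0,0.04,-1,0,0,0,0,0,0,-1]'

```text
t: 12.98
tcp_pos: [0.6386, 0.2329, 0.0494]
orientation: [-3.142, -0.001, -0.0]
contact_force: [0.3, -0.4, -1.8]
finger_gap: 0.671
```

jog_arm --moves '[0,0,0,0,0,0.04,-1,0,0,0,0,0,0,-1]'

```text
t: 13.22
tcp_pos: [0.6386, 0.2329, 0.0494]
orientation: [-3.141, -0.001, -0.0]
contact_force: [-2.4, -0.8, 3.1]
finger_gap: 0.666
```

jog_arm --moves '[0,0,0,0,0,0,0.45,0,0,0,0,0,0,1,0,0,0,0,0,0,1,0,0,0,0,0,0,1,0,0,0,0,0,0,1,0,0,0,0,0,-1,1,0,0,0,0,0,-3,1,0,0,0,0,0,-4,1,0,0,0,0,0,-5,1,0,0,0,0,0,-4,1,0,0,0,0,0,-1,1,0,0,0,0,0,0,1,0,0,0,0,0,0,1]'

```text
t: 14.85
tcp_pos: [0.6379, 0.2328, 0.2275]
orientation: [3.141, 0.001, -0.003]
contact_force: [-0.1, 0.3, -0.6]
finger_gap: 0.999
```

```bash
python3 w.py w5 .080 .11
```

```text
14.85 [0.6379 0.2328 0.2275] [ 3.141e+00  1.000e-03 -3.000e-03] gap 0.9985323596300423 F [-0.1  0.3 -0.6]
bench -4.335778708758342e-05
[248. 181.] 3294 z 0.0939 ell 638.3 233.1 57.3 57.4 rect [638.2 233.3] [57.1 57.2] 85.7
```

View pics/w5.png

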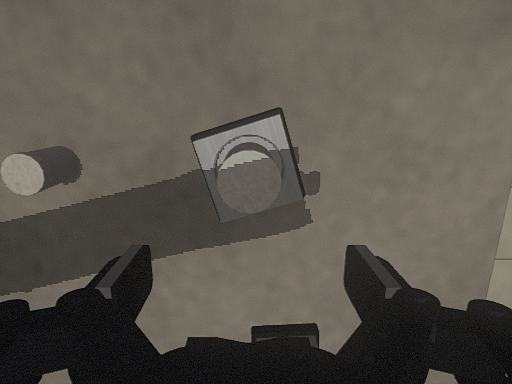

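Large pot seated: its top is at 93.9 mm against 94 expected, and it is centred. Next is the medium pot.

jog_arm --moves '[0,0,0,-2.4,0,0,1,0,0,0,-4,0,0,1,0,0,0,-4.5,0,0,1,0,0,0,-4.5,0,0,1,0,0,0,-4,-0.1,0,1,0,0,0,-2,-0.1,0,1,0,0,0,0,0,0,1,0,0,0,0,0,0,1]'

```text
t: 15.9
tcp_pos: [0.4252, 0.2346, 0.2287]
orientation: [3.141, 0.0, 0.0]
contact_force: [-0.4, -0.1, -0.1]
finger_gap: 0.998
```

```bash
python3 w.py w6 .060 .08
```

```text
15.9 [0.4252 0.2346 0.2287] [3.141 0.    0.   ] gap 0.9975520662240879 F [-0.4 -0.1 -0.1]
bench -1.2403280619521784e-05
[243. 175.] 1448 z 0.0679 ell 421.0 234.6 40.9 41.3 rect [420.7 234.9] [40.5 40.6] 89.8
```

View pics/w6.png

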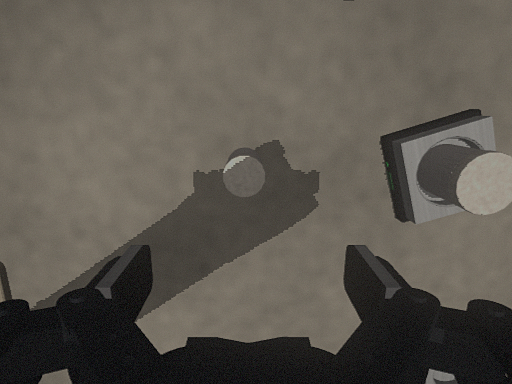

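jog_arm --moves '[0,0,0,-0.42,0,0,1,0,0,0,0,0,4.5,1,0,0,0,0,0,4.5,1,0,0,0,0,0,4.5,1,0,0,0,0,0,4,1,0,0,0,0,0,2,1,0,0,0,0,0,0.8,1,0,0,0,0,0,0,1,0,0,0,0,0,0,1,0,0,0,0,0,0,-1,0,0,0,0,0,0,-1,0,0,0,0,0,0,-1,0,0,0,0,0,0,-1,0,0,0,0,0,0,-1,0,0,0,0,0,0,-1,0,0,0,0,0,0,-1,0,0,0,0,0,0,-1]'

```text
t: 18.08
tcp_pos: [0.4206, 0.2351, 0.0265]
orientation: [-3.141, -0.001, -0.0]
contact_force: [-1.6, -1.1, 6.0]
finger_gap: 0.481
```

jog_arm --moves '[0,0,0,0,0,-0.5,-1,0,0,0,0,0,-1,-1,0,0,0,0,0,-2,-1,0,0,0,0,0,-3,-1,0,0,0,0,0,-3.5,-1,0,0,0,0,0,-3,-1,0,0,0,0,0,-1,-1,0,0,0,0,0,0,-1,0,0,0,0,0,0,-1]'

```text
t: 19.2
tcp_pos: [0.4198, 0.2344, 0.1649]
orientation: [3.14, 0.001, -0.002]
contact_force: [-0.5, -0.0, -1.4]
finger_gap: 0.48
```

jog_arm --moves '[0,0,0,1.6,1.55,0,-1,0,0,0,2.95,2.85,0,-1,0,0,0,2.95,2.85,0,-1,0,0,0,2.95,2.85,0,-1,0,0,0,2.95,2.85,0,-1,0,0,0,2.95,2.85,0,-1,0,0,0,2.95,2.85,0,-1,0,0,0,2.95,2.85,0,-1,0,0,0,2.95,2.85,0,-1,0,0,0,1.6,1.55,0,-1,0,0,0,0,0,0,-1,0,0,0,0,0,0,-1]'

```text
t: 20.7
tcp_pos: [0.6878, -0.0234, 0.1649]
orientation: [-3.141, -0.001, 0.003]
contact_force: [-0.5, -0.7, -0.4]
finger_gap: 0.477
```

```bash
python3 w.py w7 .030 .05
```

```text
20.7 [ 0.6878 -0.0234  0.1649] [-3.141e+00 -1.000e-03  3.000e-03] gap 0.4774153107963587 F [-0.5 -0.7 -0.4]
bench -0.0001265118164586465
[248. 171.] 3445 z 0.0398 ell 687.3 -28.4 78.9 188.1 rect [687.4 -25.6] [76.2 76.4] 3.2
```

View pics/w7.png

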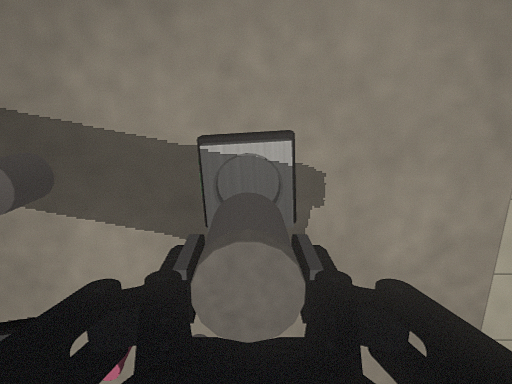

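jog_arm --moves '[0,0,0,-0.06,0.19,1,-1,0,0,0,0,0,3,-1,0,0,0,0,0,3,-1,0,0,0,0,0,2,-1,0,0,0,0,0,1,-1,0,0,0,0,0,0.6,-1,0,0,0,0,0,0.4,-1,0,0,0,0,0,0.2,-1,0,0,0,0,0,0,-1,0,0,0,0,0,0,-1]'

```text
t: 22.0
tcp_pos: [0.6881, -0.026, 0.0543]
orientation: [-3.141, -0.001, -0.001]
contact_force: [0.3, -0.0, -0.0]
finger_gap: 0.477
```

```bash
python3 w.py w8 .030 .05
```

```text
22.0 [ 0.6881 -0.026   0.0543] [-3.141e+00 -1.000e-03 -1.000e-03] gap 0.47739051113723363 F [ 0.3 -0.  -0. ]
bench -0.00014438508484723722
[245. 188.] 7154 z 0.0397 ell 686.9 -11.5 81.3 94.3 rect [686.8 -10.4] [76.4 46.7] 3.5
[247. 204.] 692 z 0.0409 ell 688.0 -26.6 40.3 41.5 rect [688.  -12.1] [12.4 36.9] 89.8
```

View pics/w8.png

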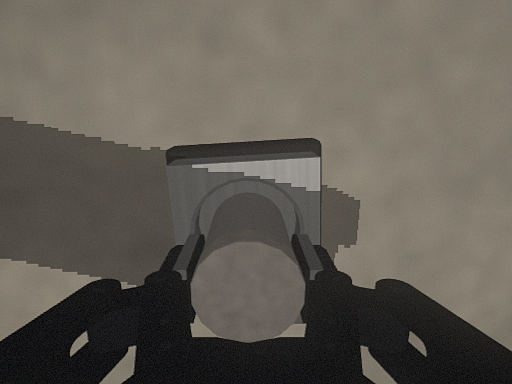

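jog_arm --moves '[0,0,0,-0.06,-0.08,0.2,-1,0,0,0,0,0,0.15,-1,0,0,0,0,0,0.1,-1,0,0,0,0,0,0.05,-1,0,0,0,0,0,0,-1,0,0,0,0,0,0,-1]'

```text
t: 22.8
tcp_pos: [0.6873, -0.0252, 0.049]
orientation: [-3.142, -0.001, -0.0]
contact_force: [0.5, -0.8, -1.5]
finger_gap: 0.477
```

jog_arm --moves '[0,0,0,0,0,0.04,-1,0,0,0,0,0,0,-1]'

```text
t: 23.05
tcp_pos: [0.6873, -0.0252, 0.0487]
orientation: [-3.142, -0.001, -0.0]
contact_force: [-0.1, -0.0, 0.7]
finger_gap: 0.477
```

jog_arm --moves '[0,0,0,0,0,0.04,-1,0,0,0,0,0,0,-1]'

```text
t: 23.3
tcp_pos: [0.6873, -0.0252, 0.0487]
orientation: [-3.141, -0.001, -0.0]
contact_force: [-2.9, 0.8, 5.4]
finger_gap: 0.476
```

jog_arm --moves '[0,0,0,0,0,0,0.1,0,0,0,0,0,0,1,0,0,0,0,0,0,1,0,0,0,0,0,0,1,0,0,0,0,0,0,1,0,0,0,0,0,0,1,0,0,0,0,0,-1,1,0,0,0,0,0,-3,1,0,0,0,0,0,-4,1,0,0,0,0,0,-5,1,0,0,0,0,0,-4,1,0,0,0,0,0,-1,1,0,0,0,0,0,0,1,0,0,0,0,0,0,1]'

```text
t: 25.05
tcp_pos: [0.6867, -0.025, 0.2267]
orientation: [-3.141, -0.001, 0.003]
contact_force: [-0.7, -0.7, 0.3]
finger_gap: 0.997
```

```bash
python3 w.py w9 .080 .11
```

```text
25.05 [ 0.6867 -0.025   0.2267] [-3.141e+00 -1.000e-03  3.000e-03] gap 0.9966498533373025 F [-0.7 -0.7  0.3]
bench -3.5214345073364406e-05
[248. 181.] 1681 z 0.0899 ell 687.0 -25.6 41.0 41.2 rect [687.  -25.4] [40.7 40.3] 89.8
```

View pics/w9.png

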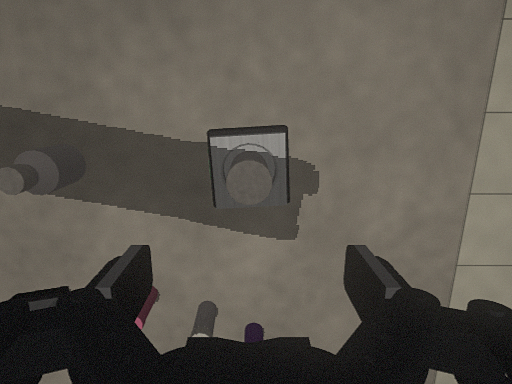

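Medium pot seated: its top is at 89.9 mm against 90 expected. Next is the white small pot, with the jaws turned across the line of look-alikes.

jog_arm --moves '[0,0,0,-0.6,2,0,1,0,0,0,-1.05,3.75,0,1,0,0,0,-1.05,3.75,0,1,0,0,0,-1.05,3.75,0,1,0,0,0,-1.05,3.75,0,1,0,0,0,-0.5,2,0,1,0,0,-0.1745,0,0,0,1,0,0,-0.1745,0,0,0,1,0,0,-0.1745,0,0,0,1,0,0,-0.1745,0,0,0,1,0,0,-0.1745,0,0,0,1,0,0,-0.1745,0,0,0,1,0,0,0,0,0,0,1,0,0,0,0,0,0,1]'

```text
t: 26.85
tcp_pos: [0.6343, -0.2152, 0.228]
orientation: [-2.723, -1.566, 0.0]
contact_force: [0.1, 0.6, 0.5]
finger_gap: 0.999
```

```bash
python3 w.py w10 .055 .08
```

```text
26.85 [ 0.6343 -0.2152  0.228 ] [-2.723 -1.566  0.   ] gap 0.9990191924599221 F [0.1 0.6 0.5]
bench -0.00015078659604317313
[229.  93.] 645 z 0.0638 ell 556.9 -192.9 25.1 25.6 rect [ 557.  -192.9] [25.3 24.8] 35.5
[248. 175.] 552 z 0.0637 ell 632.5 -216.2 25.1 25.3 rect [ 632.4 -215.9] [24.4 24.8] 59.5
[250. 240.] 504 z 0.0637 ell 693.3 -249.3 25.0 25.5 rect [ 693.6 -249. ] [24.1 25.7] 61.0
```

View pics/w10.png

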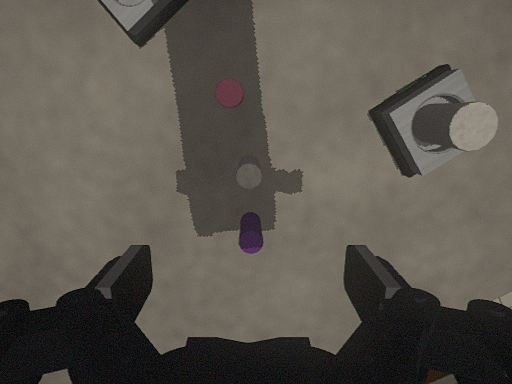

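jog_arm --moves '[0,0,0,-0.17,-0.11,0,1,0,0,0,0,0,4.5,1,0,0,0,0,0,4.5,1,0,0,0,0,0,4.5,1,0,0,0,0,0,4,1,0,0,0,0,0,2,1,0,0,0,0,0,0.7,1,0,0,0,0,0,0,1,0,0,0,0,0,0,1,0,0,0,0,0,0,-1,0,0,0,0,0,0,-1,0,0,0,0,0,0,-1,0,0,0,0,0,0,-1,0,0,0,0,0,0,-1,0,0,0,0,0,0,-1,0,0,0,0,0,0,-1,0,0,0,0,0,0,-1,0,0,0,0,0,0,-1]'

```text
t: 29.15
tcp_pos: [0.6327, -0.2162, 0.0263]
orientation: [2.72, 1.571, 0.0]
contact_force: [0.3, -0.4, 4.3]
finger_gap: 0.292
```

jog_arm --moves '[0,0,0,0,0,-0.5,-1,0,0,0,0,0,-1,-1,0,0,0,0,0,-2,-1,0,0,0,0,0,-3,-1,0,0,0,0,0,-3.5,-1,0,0,0,0,0,-3,-1,0,0,0,0,0,-1,-1,0,0,0,0,0,0,-1,0,0,0,0,0,0,-1]'

```text
t: 30.28
tcp_pos: [0.6319, -0.2158, 0.1648]
orientation: [-2.719, -1.57, 0.002]
contact_force: [0.4, -0.1, -0.7]
finger_gap: 0.289
```

```bash
python3 w.py w11 .055 .08
```

```text
30.275 [ 0.6319 -0.2158  0.1648] [-2.719e+00 -1.570e+00  2.000e-03] gap 0.28921504617534155 F [ 0.4 -0.1 -0.7]
bench -0.00012897191696706334
[227.  91.] 1019 z 0.0638 ell 557.1 -192.8 25.1 25.6 rect [ 556.8 -192.6] [24.8 24.8] 60.0
```

View pics/w11.png

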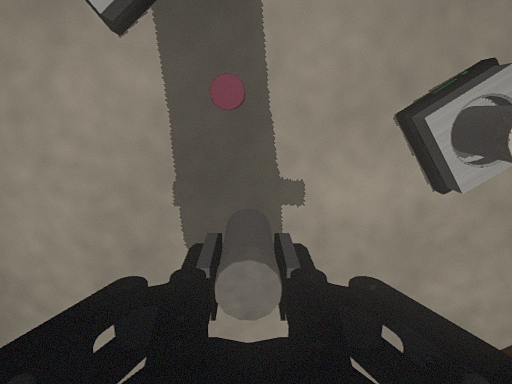

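jog_arm --moves '[0,0,0,-0.79,-1.29,0,-1,0,0,0,-2,-3.24,0,-1,0,0,0,-2,-3.24,0,-1,0,0,0,-2,-3.24,0,-1,0,0,0,-2,-3.24,0,-1,0,0,0,-2,-3.24,0,-1,0,0,0,0,0,0,-1,0,0,0,0,0,0,-1]'

```text
t: 31.32
tcp_pos: [0.4274, -0.2219, 0.166]
orientation: [-2.72, -1.571, -0.0]
contact_force: [-0.1, -0.4, -0.4]
finger_gap: 0.289
```

```bash
python3 w.py w12 .030 .05
```

```text
31.325 [ 0.4274 -0.2219  0.166 ] [-2.72  -1.571 -0.   ] gap 0.2890970723331363 F [-0.1 -0.4 -0.4]
bench -0.00015709016537712728
[162.  60.] 3609 z 0.0397 ell 305.3 -231.4 58.4 89.6 rect [ 303.7 -232. ] [51.6 60.2] 5.1
[249. 178.] 2935 z 0.0397 ell 421.1 -219.9 67.5 80.5 rect [ 425.6 -222.8] [60.3 60.1] 9.8
[341. 278.] 225 z 0.0383 ell 553.5 -192.2 19.0 22.8 rect [ 548.2 -191.3] [22.6  8.1] 80.2
```

View pics/w12.png

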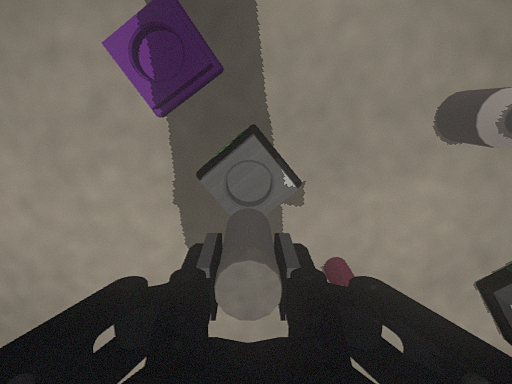

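jog_arm --moves '[0,0,0,-0.17,-0.09,1,-1,0,0,0,0,0,3,-1,0,0,0,0,0,3,-1,0,0,0,0,0,2,-1,0,0,0,0,0,1,-1,0,0,0,0,0,0.6,-1,0,0,0,0,0,0.4,-1,0,0,0,0,0,0.2,-1,0,0,0,0,0,0,-1,0,0,0,0,0,0,-1]'

```text
t: 32.62
tcp_pos: [0.4257, -0.2232, 0.0545]
orientation: [2.72, 1.571, 0.001]
contact_force: [0.2, -0.3, 0.4]
finger_gap: 0.289
```

```bash
python3 w.py w13 .030 .05
```

```text
32.625 [ 0.4257 -0.2232  0.0545] [2.720e+00 1.571e+00 1.000e-03] gap 0.2885073777349524 F [ 0.2 -0.3  0.4]
bench -0.00019731661232519349
[100.  49.] 8349 z 0.0397 ell 310.8 -235.5 59.7 77.4 rect [ 303.6 -231.9] [52.5 60.5] 5.2
[254. 207.] 5371 z 0.0397 ell 418.8 -218.8 66.0 81.5 rect [ 425.9 -222.5] [60.9 60.3] 10.0
[248. 219.] 517 z 0.0408 ell 424.2 -225.0 23.7 24.5 rect [ 418.  -221.3] [23.5  9.5] 60.0
```

View pics/w13.png

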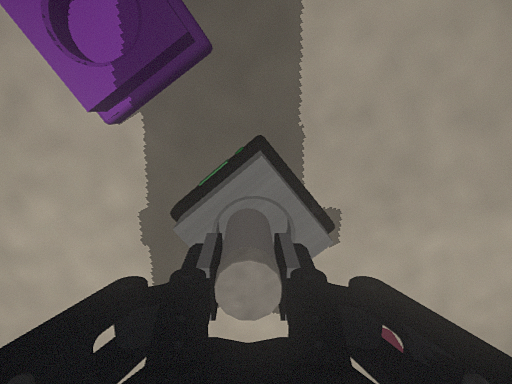

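jog_arm --moves '[0,0,0,0.07,0,0.2,-1,0,0,0,0,0,0.2,-1,0,0,0,0,0,0.1,-1,0,0,0,0,0,0.05,-1,0,0,0,0,0,0,-1,0,0,0,0,0,0,-1]'

```text
t: 33.42
tcp_pos: [0.4259, -0.2226, 0.0487]
orientation: [-2.721, -1.571, -0.0]
contact_force: [-0.4, 0.3, 0.3]
finger_gap: 0.289
```

jog_arm --moves '[0,0,0,0,0,0.04,-1,0,0,0,0,0,0,-1]'

```text
t: 33.67
tcp_pos: [0.4258, -0.2226, 0.0483]
orientation: [-2.72, -1.571, -0.0]
contact_force: [0.1, -0.4, -0.6]
finger_gap: 0.29
```

jog_arm --moves '[0,0,0,0,0,0.04,-1,0,0,0,0,0,0,-1]'

```text
t: 33.92
tcp_pos: [0.4259, -0.2226, 0.0482]
orientation: [-2.72, -1.571, -0.0]
contact_force: [-2.1, 1.4, 7.5]
finger_gap: 0.293
```

Contact. I'll release in stages and retract.

jog_arm --moves '[0,0,0,0,0,0,-0.3,0,0,0,0,0,0,0,0,0,0,0,0,0,0.5,0,0,0,0,0,0,0.8,0,0,0,0,0,0,0.8,0,0,0,0,0,0,0.8,0,0,0,0,0,-1,0.8,0,0,0,0,0,-3,0.8,0,0,0,0,0,-4,0.8,0,0,0,0,0,-5,0.8,0,0,0,0,0,-4,0.8,0,0,0,0,0,-1,0.8,0,0,0,0,0,0,1,0,0,0,0,0,0,1]'

```text
t: 35.67
tcp_pos: [0.4252, -0.2224, 0.2267]
orientation: [-2.719, -1.57, 0.002]
contact_force: [0.3, 0.2, 0.3]
finger_gap: 1.004
```

```bash
python3 w.py w14 .075 .11
python3 - <<'E'
from station import ctrl
import cv2
for c in ['top','scene']: cv2.imwrite(f'pics/{c}9.png',ctrl.camera(c)['image'])
E
```

```text
35.675 [ 0.4252 -0.2224  0.2267] [-2.719e+00 -1.570e+00  2.000e-03] gap 1.0044088962573183 F [0.3 0.2 0.3]
bench -9.66213158472562e-05
[248. 182.] 647 z 0.0857 ell 424.6 -224.8 25.0 25.5 rect [ 424.4 -224.8] [25.  24.6] 67.4
```

View pics/w14.png

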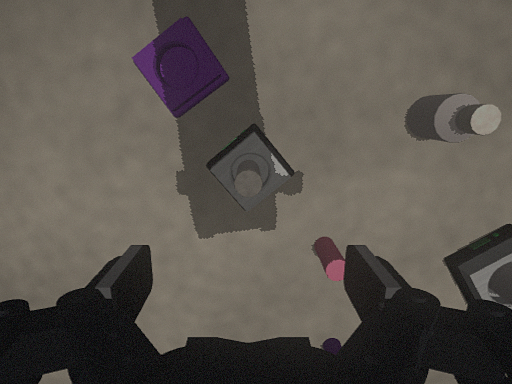

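View pics/scene9.png

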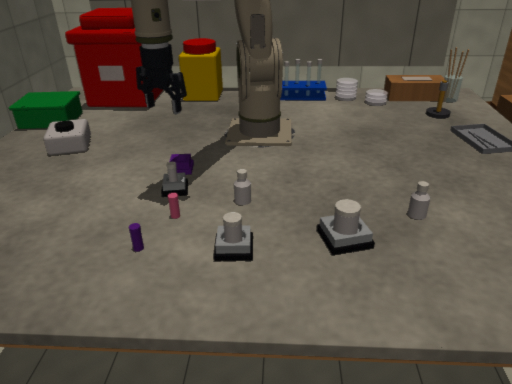

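Run:
```python
from w import *
P,d=wrist('w15',.075,.11)
q=P[(P[...,2]>.075)&(P[...,2]<.11)&(np.hypot(P[...,0]-.4246,P[...,1]+.2248)<.010)]
A=np.c_[q[:,:2]-q[:,:2].mean(0),np.ones(len(q))];print('lid slope deg, z',np.degrees(np.linalg.lstsq(A,q[:,2],rcond=None)[0][:2]),q[:,2].mean())
t=ctrl.camera('top');P=cloud(t['z_map'],t['mtx'],t['pose'])
for n,x,y in [('bottle_a',.528,.4305),('bottle_b',.4765,-.024),('large',.638,.233),('medium',.687,-.0255),('small',.425,-.2245)]:
    q=P[(np.hypot(P[...,0]-x,P[...,1]-y)<.035)]; z=np.nanmax(q[:,2]); s=q[q[:,2]>z-.008]; print(n,z.round(4),((s.min(0)+s.max(0))/2)[:2].round(4))
```

```text
35.825 [ 0.4254 -0.2224  0.2269] [-2.72e+00 -1.57e+00  2.00e-03] gap 0.9991549361817463 F [-0.9  0.3 -0.7]
bench -0.0001311110564052309
[248. 182.] 649 z 0.0857 ell 424.7 -224.8 25.2 25.6 rect [ 424.3 -224.7] [24.7 25.2] 58.8
lid slope deg, z [-0.51239733  0.25459965] 0.08586339602273398
bottle_a 0.0958 [0.527  0.4303]
bottle_b 0.0996 [ 0.4761 -0.0239]
large 0.1003 [0.638  0.2327]
medium 0.0961 [ 0.6876 -0.0262]
small 0.6306 [ 0.4158 -0.223 ]
```

The pots are flat and seated, and the bottles haven't moved. I'm handing in.

```bash
python3 -c "
from station import ctrl
print(ctrl.hand_in())"
```

```text
the job is handed in; nothing more can be done
None
```

I put the three pots into their own wells in the order asked: large, then medium, then small. I lowered each one in small steps until the wrist force showed contact, then released it. I handed in at about 36 s of the 102 s allowed.

**Seating:** the wrist camera read the lid tops at 93.9, 89.9 and 85.8 mm, against 94, 90 and 86 mm expected, so each pot is on its well floor. The large and medium pots are within 1 mm of their well centres. The small pot is about 2 mm off centre, inside its 7 mm clearance, and its lid is level to about 0.6°.

**Bottles and look-alikes:** both bottles measured within about 1 mm of where they started, and I did not grip or move the pink and purple look-alikes.

**Forces:** the highest reading at the end of any move was about 8 N.

**Check that failed:** the top camera's final height for the small pot was unusable because the arm was above it, so I relied on the wrist camera for that pot. The top camera's maximum heights for the other pots ran about 6 mm high; the wrist readings and contact heights agreed with each other.

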